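# Lay engine parts in their outlines on the setting-out plate

### The arm

A 6-joint arm with a two-finger parallel gripper is mounted at the origin on a cart in front of the work surface, level with it; the furniture and walls round the work are solid. World frame = base frame: x ahead of the robot, y to its left, z up, the work surface at z = 0. Lengths are in m, angles in rad, forces in N, time in s.
With the tool pointing down it reaches from about 0.325 to 0.925 m from the base axis. Payload 3.1 kg.
Tool frame: the origin (TCP) lies at the very end of the fingers, on their centre line; the grasp point (between the pads) lies 19 mm behind it (manip.grip_point_offset is the distance from the TCP to the grasp point, in m); x points along the fingers, y is the direction in which the jaws open and shut, and the axes are right-handed (so a half turn about x gives the same grasp; the last joint's range is limited). The gripper opens to 85 mm and grips with 20 to 120 N. Pads are 22 mm wide; open, the fingers measure 114 mm over their backs; the gripper's body (76 mm by 85 mm) begins 54 mm behind the grasp point. The pads swing forward as they close: fully open they stand 13 mm farther back than shut.
Start: joints at [1.094, 0.217, 1.613, -0, 1.311, -0.112], TCP at [0.223, 0.584, 0.231] pointing down, gripper open.
Joint ranges: [-2.75, 2.75], [-0.78, 2.1], [0.31, 2.55], [-1.13, 4.27], [0.13, 2.63], [-2.58, 2.58]. Speed limits (rad/s): [2.79, 2.79, 3.14, 3.14, 3.14, 3.14].

### API

Orientations are given as a rotation vector (axis times angle).
In Python, from cell import manip gives the robot as it stands.
- The arm moves only by the tool carry_out, never from a script. Its argument "rows" is a list of rows, each a list of 5 numbers: the finger opening in mm, from 0 to 85.4, then the shift along the world's x, y, z in mm, then the turn about the world's z in rad. In form: [[gripper, x, y, z, yaw], ...]. A call has 1 to 12 rows; each row is the pose to reach, as a shift and turn from the pose commanded when the call began; what a row does not reach only later rows make up. A row lasts 1/10 s, in which the tool goes at most 50 mm and 8.59 degrees, less where a joint would pass 70% of its speed; a pose out of reach is approached as far as the arm can. A call with a gripper value outside its range is refused whole. The fingers move at their own pace and stop on an object; "force" is the grip in N (left out, the last holds). Time passes only in rows, so rows that repeat a pose let the fingers close. It gives the time, the measured TCP pose, the force and the opening at its end, in the units of the state.
- manip.get_state(): the state, without advancing time (a new reading comes with each control period).
- manip.read_camera(name): name is "scene" or "top" or "wrist"; returns (picture, depth): 480x640x3 uint8, red, green, blue; 480x640 float32, m along the optical axis (not along the pixel's ray), 0 where there is no reading.
- manip.camera_info(name): a dict with "vfov" (degrees; the focal length in pixels is half the picture's height over the tangent of half this angle, whatever the lens; pixels are square), "cx", "cy" (the principal point, pixels), "R" (3x3) and "t" (3): a world point X has camera coordinates R X + t; the wrist camera has in their place "tool_from_camera" (4x4, takes a point from camera to tool coordinates, whose origin is the TCP and whose axes are the tool frame's). Camera axes: x right, y down, z forward; pixel columns grow to the right and rows downward; lengths in m; the calibration is good to about 2 mm. A picture is of the moment at which its call begins: read the wrist's pose just before it. camera_info takes no time and is no camera call.
- manip.sign_off(): hands the job in, once; it reports no verdict.
The state is a dict: "clock": time; "joint_pos": joint angles; "qvel": joint speeds; "effort": joint torques, N m; "position": TCP position; "eef_rot": TCP orientation; "contact_force": force on the tool from outside, world axes, zero at the start; "torque": the same for the moment, N m; "gripper_width": finger opening in m.
Only numpy, scipy, OpenCV 4.12 (cv2) and the standard library are available. Lean on these libraries where they do the work, as an engineer would, in place of code of your own. Each camera call takes 0.05 s, during which the arm holds its last target.

### The job

Set the bronze-coloured rocker arm down inside the black rectangle on the pale aluminium plate, its long side along the rectangle's long side, and the core plug inside the black circle, both upright as they stand now, well centred and let go. Leave the abrasive disc and the spark plug where they lie.

Things in the scene. Friction and masses are not known exactly. Their poses are not given: they have to be found in the camera images.
- rocker_center (a point): centre, half-way up, of the rocker arm: a bronze-coloured block-like engine part, rounded on top, standing on the worktop, 34 (x) x 66 (y) x 34 (z) mm, 0.14 kg; its long side runs along y, z is up. Grasp it across its flat cheeks, which face +-x and are 26 to 28 mm apart. The underside lies 17 mm below this point.
- plug_center (a point): centre, half-way up, of the core plug: a round metal plug standing on the worktop, grey-brown, 41 mm across and 18 mm high, with a 20 mm pale copper-coloured boss on top up to 24 mm, 0.06 kg; z is up. Grasp it across the 41 mm body, any way round. The underside lies 12 mm below this point.
- rect_mark: the black rectangular outline painted on the plate, 50 (x) x 82 (y) mm inside, line 3 mm wide; the origin is the rectangle's centre on the plate's top face, 6 mm above the worktop; its long side runs along y, z is up. Flat, nothing to touch.
- ring_mark: the black circle painted on the plate, 57 mm across inside, line 3 mm wide; the origin is its centre on the plate's top face, 6 mm above the worktop. Flat, nothing to touch.
- plate: the pale aluminium setting-out plate, 140 (x) x 240 (y) x 6 mm, lying flat and fixed on the worktop; the origin is the centre of its underside. It carries the two outlines, one in each half of its length (58 mm from its centre along y); which is in which half varies. Beyond its left end stand two camshafts, 490 mm tall; to the right of the loose parts stands a black battery, 160 mm high, with a tub on it up to 240 mm: travel clear of them.
- disc_center (a point): bystander: centre, half-way up, of a reddish-brown abrasive disc lying flat, 51 mm across, 5 mm thick, with a 20 mm dark button on top up to 20 mm. Leave it where it lies.
- spark_center (a point): bystander: centre, half-way up, of a used spark plug lying on the worktop, 18 (x) x 78 (y) x 18 mm, long along y. Leave it where it lies.
There are look-alikes about, which are no part of the job. What is shaped like the part that bears plug_center but green is not meant.

How it is judged:
At the end, for the whole second after the job is handed in: Both stand upright at rest on the plate: rocker arm centre within 15 mm of the rectangle's centre, long sides within 12 degrees (either way round); core plug centre within 15 mm of the circle's centre. Abrasive disc and spark plug never moved by more than 25 mm (horizontal distance between rocker_center and rect_mark below 0.015 m and angle between the y axis of rocker_center and the y axis of rect_mark, either way round below 0.21 rad and angle between each of rocker_center, plug_center's own z axis and vertical below 0.15 rad and z of rocker_center in the frame of rect_mark between 0.013 and 0.021 m and horizontal distance between plug_center and ring_mark below 0.015 m and z of plug_center in the frame of ring_mark between 0.008 and 0.016 m and linear speed of each of rocker, plug below 0.02 m/s); the robot touches nothing.
It fails at once if the abrasive disc is moved by more than 25 mm (distance of disc_center from where it was at the start of the episode above 0.025 m).
It fails at once if the spark plug is moved by more than 25 mm (distance of spark_center from where it was at the start of the episode above 0.025 m).
It also fails if it takes over 54 s, if anything falls off the work surface, if the arm or the gripper's body presses on something with over 40 N, if the wrist force passes 120 N, or if a joint passes its speed limit or range.

## Working session

There is one attempt and no reset: what is moved stays moved. The work goes in short steps, Python scripts to look and compute and a tool call to move; the robot and the scene stay as the last step left them, time stands still between calls to the robot, and variables do not carry over. Pictures are saved under pics/ and viewed, and the job is handed in when it is done.

Besides the shell and the picture viewer there is one more tool, called in YAML: its name, and indented under it one key for each argument. carry_out: Moves the arm, as the interface text tells. Its arguments: {"type":"object","properties":{"rows":{"type":"array"},"force":{"type":"number"}},"required":["rows"]}

```bash
ls; mkdir -p pics; python3 - <<'E'
from cell import manip
import cv2,numpy as np
print(manip.get_state())
for n in ["scene","top","wrist"]:
    im,d=manip.read_camera(n); cv2.imwrite(f"pics/{n}0.png",im[:,:,::-1]); np.save(f"pics/{n}0.npy",d)
    print(n,manip.camera_info(n))
E
```

```text
pics
{'clock': 0.0, 'joint_pos': array([ 1.09379330e+00,  2.17729395e-01,  1.61493262e+00,  9.98103960e-06,
        1.31132701e+00, -1.12211436e-01]), 'qvel': array([ 6.83823085e-05, -5.45531351e-05,  1.16731265e-03,  7.55679868e-04,
       -5.19087606e-04, -1.19952491e-03]), 'effort': array([-1.70201321e-03, -3.96838474e+01, -3.03851259e+01, -2.46781701e-04,
        9.72367823e-03,  6.64248603e-06]), 'position': array([0.22257506, 0.58314542, 0.22998444]), 'eef_rot': array([ 0.28444163,  1.55248567, -0.28805601]), 'contact_force': array([ 0.0222131 ,  0.28746822, -0.0750922 ]), 'torque': array([ 0.05709441, -0.03388167,  0.06269088]), 'gripper_width': 0.08543093091821867}
scene {'vfov': 56.74364029169738, 'cx': 321.13704178441503, 'cy': 242.53537134644017, 'R': array([[-0.7622516 , -0.6472247 , -0.00852633],
       [-0.35807364,  0.43261187, -0.82742385],
       [ 0.53921774, -0.6276521 , -0.56151319]]), 't': array([0.36545093, 0.24255992, 0.54042686])}
top {'vfov': 47.17912940330793, 'cx': 327.4305183627324, 'cy': 233.73184567890075, 'R': array([[-0.02600279, -0.99960645, -0.01052588],
       [-0.99543186,  0.02685895, -0.09161885],
       [ 0.09186551,  0.00809545, -0.99573852]]), 't': array([-0.05618458,  0.52837199,  0.88139055])}
wrist {'vfov': 58.9651596824313, 'cx': 319.79828450102343, 'cy': 241.23744272644507, 'tool_from_camera': array([[-6.27774287e-04, -2.99074653e-01,  9.54229510e-01,
        -1.42744855e-01],
       [ 9.99999738e-01,  1.56483024e-04,  7.06930798e-04,
         6.70769691e-04],
       [-3.60745802e-04,  9.54229704e-01,  2.99074476e-01,
        -7.57784798e-02],
       [ 0.00000000e+00,  0.00000000e+00,  0.00000000e+00,
         1.00000000e+00]])}
```

View pics/scene0.png

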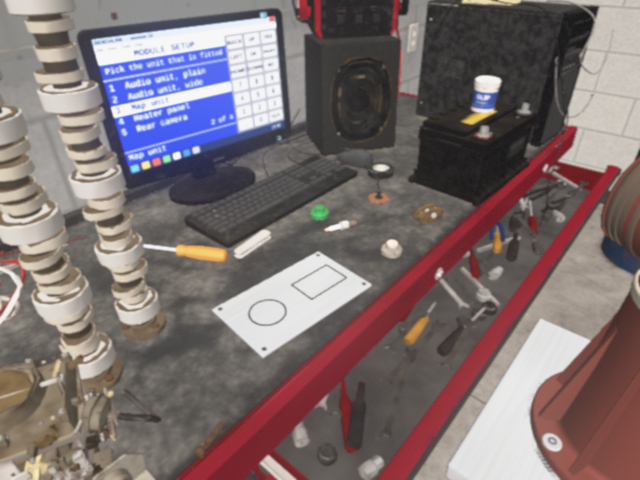

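View pics/top0.png

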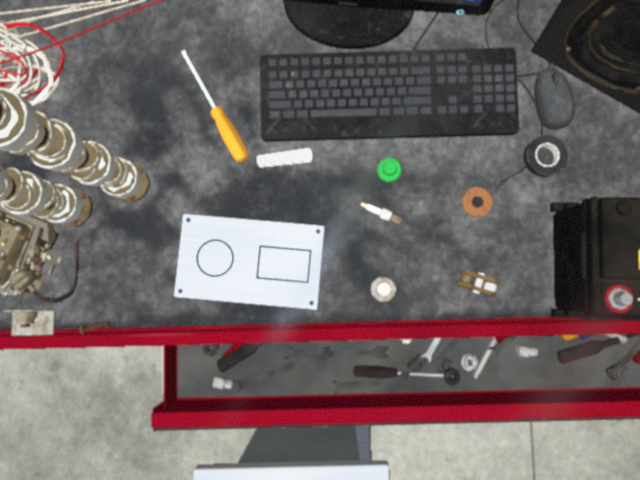

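View pics/wrist0.png

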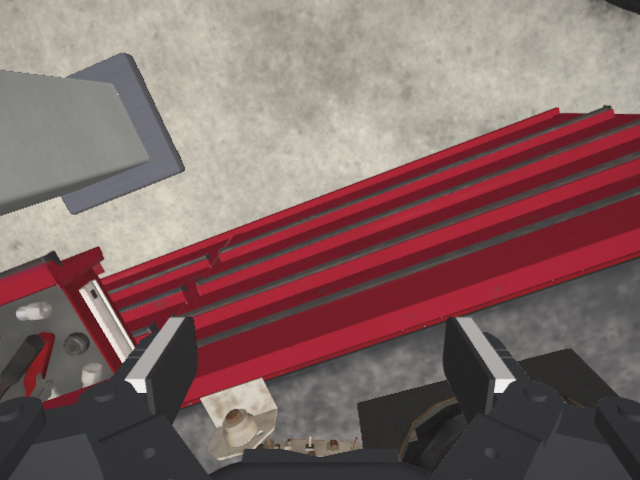

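The top view shows the rocker arm at about (480,282) and the core plug with its pale boss at about (383,289). The rectangle is at (284,264) and the ring at (215,258).

Possible mix-ups:
- **Plug:** the green one at (389,169) is the look-alike. The round disc at (478,202) and the dark pot at (545,155) could also be confused with it.
- **Rocker:** the spark plug at (382,211) and the white stick at (285,157).

I choose the bronze part and the grey-brown plug, and will check both in a close crop.

```bash
cat > h.py <<'E'
from cell import manip
import cv2,numpy as np
from scipy.spatial.transform import Rotation as Ro
def intr(n):
    c=manip.camera_info(n); f=240/np.tan(np.radians(c['vfov'])/2); return c,f
def pt(n,u,v,z,T=None):
    """pixel -> world on plane z"""
    c,f=intr(n); r=np.array([(u-c['cx'])/f,(v-c['cy'])/f,1])
    if T is None: R=c['R'].T; o=-R@c['t']
    else:
        M=c['tool_from_camera']; R=T[0]@M[:3,:3]; o=T[0]@M[:3,3]+T[1]
    d=R@r; return o+d*(z-o[2])/d[2]
def pose():
    s=manip.get_state(); return Ro.from_rotvec(s['eef_rot']).as_matrix(), np.array(s['position'])
E
python3 - <<'E'
from h import *
im=cv2.imread("pics/top0.png")
a=cv2.resize(im[150:320,350:510],None,fx=5,fy=3.5*10/7,interpolation=cv2.INTER_CUBIC)[:,:]
a=cv2.resize(im[190:310,350:510],None,fx=5,fy=5,interpolation=cv2.INTER_CUBIC); cv2.imwrite("pics/c1.png",a)
a=cv2.resize(im[205:315,170:330],None,fx=5,fy=5,interpolation=cv2.INTER_CUBIC); cv2.imwrite("pics/c2.png",a)
for nm,u,v,z in [("rock",480,282,.03),("plug",383,289,.024),("rect",284,264,.006),("ring",215,258,.006),("disc",478,202,.005),("spark",382,211,.01),("green",389,169,.024)]:
    print(nm,pt("top",u,v,z).round(4))
R,p=pose();print(R.round(3))
E
```

```text
rock [ 0.4411 -0.315   0.03  ]
plug [ 0.4338 -0.1584  0.024 ]
rect [0.4795 0.0039 0.006 ]
ring [0.4926 0.1195 0.006 ]
disc [ 0.5753 -0.3252  0.005 ]
spark [ 0.5638 -0.1625  0.01  ]
green [ 0.632  -0.1753  0.024 ]
[[-0.001  0.357  0.934]
 [-0.002  0.934 -0.357]
 [-1.    -0.002 -0.   ]]
```

View pics/c1.png

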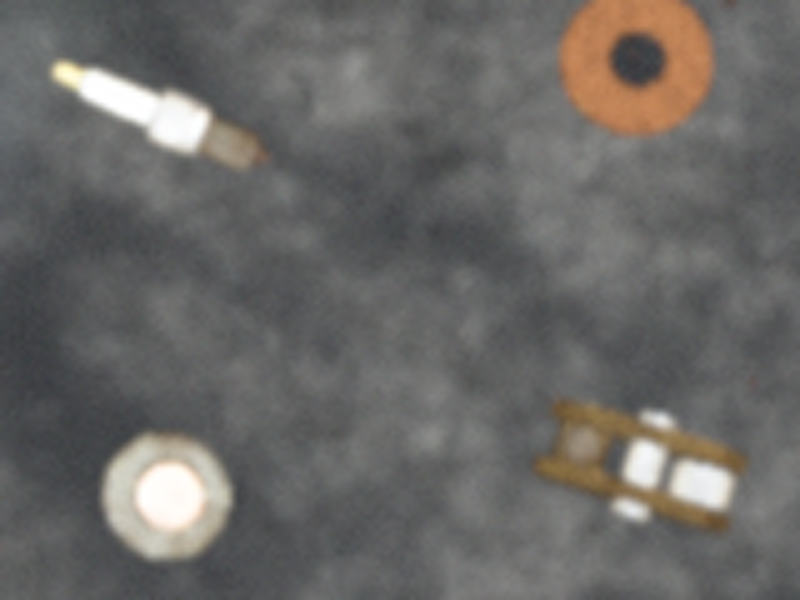

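View pics/c2.png

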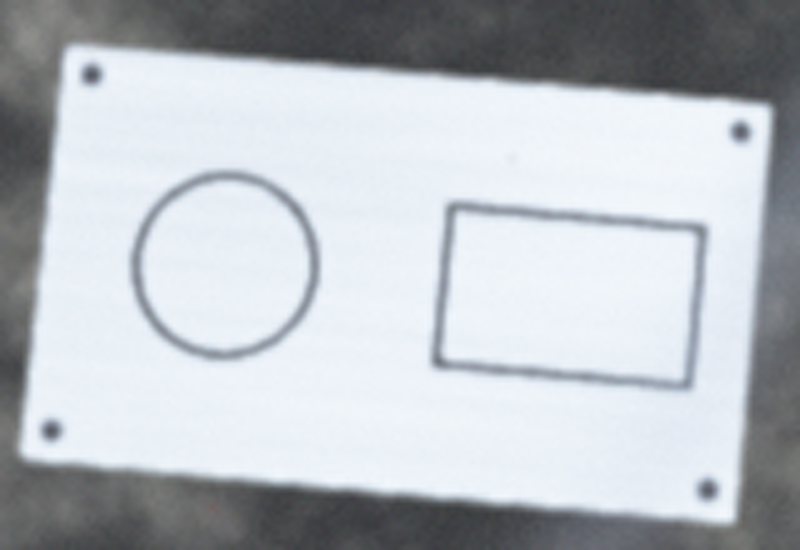

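The crop confirms both choices: a bronze rocker arm with cross pins and a grey-brown plug with a copper-pale boss. Next I refine the positions and check the height of the obstacles along the travel corridor.

```bash
python3 - <<'E'
from h import *
P=lambda u,v,z:pt("top",350+u/5,190+v/5,z)
Q=lambda u,v,z=.006:pt("top",170+u/5,205+v/5,z)
L=P(547,435,.02);Rr=P(735,495,.02)
print("rocker",L,Rr,(L+Rr)/2,np.linalg.norm(L-Rr)); d=L-Rr; print("long axis deg",np.degrees(np.arctan2(d[1],d[0])))
A=P(657,418,.02);B=P(632,510,.02);print("pins",A,B,(A+B)/2,np.linalg.norm(A-B),np.degrees(np.arctan2(*(A-B)[1::-1])))
print("plugbody",P(167,497,.018),np.linalg.norm(P(102,497,.018)-P(232,497,.018)),"boss",P(171,495,.024))
c=[Q(*x) for x in [(451,205),(705,229),(690,386),(437,364)]]
print("rect",np.mean(c,0),[np.linalg.norm(c[i]-c[i-1]).round(4) for i in range(4)])
d=c[0]+c[3]-c[1]-c[2];print("rect long deg",np.degrees(np.arctan2(d[1],d[0])))
print("ring",Q(225.5,264), np.linalg.norm(Q(132,264)-Q(319,264)))
# tall stuff
for n in ["top","scene"]:
    D=np.load(f"pics/{n}0.npy");ci,f=intr(n)
    v,u=np.mgrid[:480,:640];X=np.stack([(u-ci['cx'])/f*D,(v-ci['cy'])/f*D,D],-1).reshape(-1,3)[D.ravel()>0]
    W=(X-ci['t'])@ci['R']
    m=(W[:,2]>.06)&(W[:,0]>.15)&(W[:,0]<.75)&(W[:,1]>-.6)&(W[:,1]<.65);W=W[m]
    H={}
    for w in W:
        k=(round(w[0]/.1),round(w[1]/.1));H.setdefault(k,[]).append(w[2])
    print(n,{(round(k[0]*.1,1),round(k[1]*.1,1)):(len(z),round(float(np.percentile(z,95)),2)) for k,z in sorted(H.items()) if len(z)>10})
E
```

```text
rocker [ 0.45006254 -0.28443724  0.02      ] [ 0.42892835 -0.34476801  0.02      ] [ 0.43949544 -0.31460262  0.02      ] 0.06392539488179078
long axis deg 70.69436994667821
pins [ 0.45467218 -0.32065407  0.02      ] [ 0.42492585 -0.31096385  0.02      ] [ 0.43979901 -0.31580896  0.02      ] 0.0312848966691465 -18.043635164259523
plugbody [ 0.43305962 -0.1595483   0.018     ] 0.04262512951002012 boss [ 0.43374354 -0.16033115  0.024     ]
rect [0.47921223 0.00372935 0.006     ] [np.float64(0.0534), np.float64(0.0857), np.float64(0.0526), np.float64(0.0849)]
rect long deg 83.31496105776345
ring [0.49291887 0.11935345 0.006     ] 0.06285628263039952
top {(0.4, -0.5): (1723, 0.17), (0.4, -0.4): (1259, 0.15), (0.4, 0.4): (161, 0.08), (0.5, -0.5): (3095, 0.16), (0.5, -0.4): (1974, 0.15), (0.5, 0.4): (2125, 0.11), (0.6, -0.5): (219, 0.16), (0.6, -0.4): (77, 0.15), (0.6, 0.2): (4017, 0.39), (0.6, 0.3): (4109, 0.38), (0.6, 0.4): (1009, 0.2), (0.7, -0.6): (84, 0.08), (0.7, 0.2): (11, 0.38), (0.7, 0.3): (138, 0.38)}
scene {(0.4, -0.6): (529, 0.16), (0.4, -0.5): (1136, 0.16), (0.4, -0.4): (1034, 0.15), (0.4, 0.4): (536, 0.11), (0.4, 0.5): (240, 0.1), (0.5, -0.6): (856, 0.23), (0.5, -0.5): (878, 0.16), (0.5, -0.4): (1384, 0.15), (0.5, 0.4): (5275, 0.12), (0.5, 0.5): (4010, 0.12), (0.6, -0.5): (34, 0.16), (0.6, -0.4): (35, 0.15), (0.6, 0.2): (1171, 0.45), (0.6, 0.3): (15027, 0.45), (0.6, 0.4): (8879, 0.35), (0.6, 0.5): (19, 0.12), (0.7, -0.6): (1025, 0.28)}
```

Measured sizes agree with those given (rocker 64 mm, plug 42.6 mm, rectangle 85×53 mm, ring about 60 mm to the line). The straight path stays clear of the camshafts, so I move above the rocker.

carry_out:
  rows:
    - [85, 217, -899, -30, -1.538]
    - [85, 217, -899, -30, -1.538]
    - [85, 217, -899, -30, -1.538]
    - [85, 217, -899, -30, -1.538]
    - [85, 217, -899, -30, -1.538]
    - [85, 217, -899, -30, -1.538]
    - [85, 217, -899, -30, -1.538]
    - [85, 217, -899, -30, -1.538]
    - [85, 217, -899, -30, -1.538]
    - [85, 217, -899, -30, -1.538]
    - [85, 217, -899, -30, -1.538]
    - [85, 217, -899, -30, -1.538]

```text
clock: 1.35
position: [0.3636, -0.001, 0.2119]
eef_rot: [1.451, 1.032, -1.449]
contact_force: [1.2, 1.2, 0.2]
gripper_width: 0.0849
```

carry_out:
  rows:
    - [85, 76, -314, -20, 0]
    - [85, 76, -314, -20, 0]
    - [85, 76, -314, -20, 0]
    - [85, 76, -314, -20, 0]
    - [85, 76, -314, -20, 0]
    - [85, 76, -314, -20, 0]
    - [85, 76, -314, -20, 0]
    - [85, 76, -314, -20, 0]
    - [85, 76, -314, -20, 0]

```text
clock: 2.25
position: [0.4391, -0.3127, 0.1911]
eef_rot: [1.451, 1.035, -1.451]
contact_force: [0.4, 0.2, 0.4]
gripper_width: 0.0852
```

```bash
python3 - <<'E'
from h import *
R,p=pose();print(p,R.round(3),np.degrees(np.arctan2(R[1,1],R[0,1])),manip.get_state()['qvel'].round(3))
im,d=manip.read_camera("wrist");cv2.imwrite("pics/w1.png",im[:,:,::-1]);np.save("pics/w1.npy",d);np.savez("pics/w1p.npz",R=R,p=p)
E
```

```text
[ 0.43913798 -0.31269435  0.19112822] [[-0.001  0.945 -0.327]
 [ 0.002 -0.327 -0.945]
 [-1.    -0.002 -0.001]] -19.07916945179018 [ 0.023 -0.027  0.027  0.002 -0.001 -0.001]
```

View pics/w1.png

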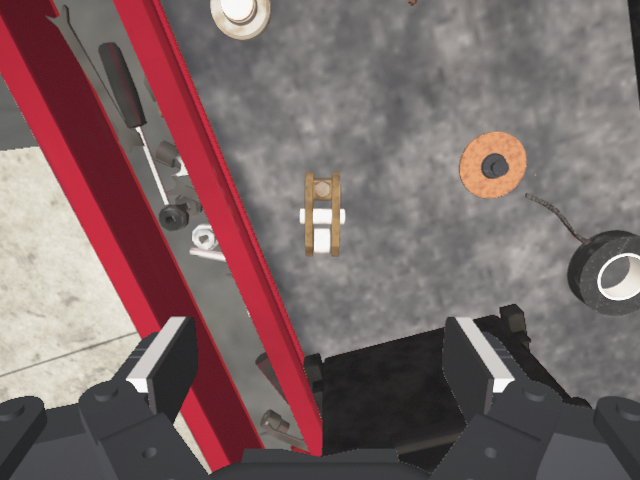

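The rocker is centred in the wrist view at about (322,214) and aligned with the jaws. Its pin spans (300–345,215), and the battery edge is near (320,356). Next I measure it and the pin height.

```bash
python3 - <<'E'
from h import *
q=np.load("pics/w1p.npz");T=(q['R'],q['p']);d=np.load("pics/w1.npy");im=cv2.imread("pics/w1.png")
c,f=intr("wrist");M=c['tool_from_camera']
def W(u,v):
    z=np.median(d[v-1:v+2,u-1:u+2]);X=np.array([(u-c['cx'])/f*z,(v-c['cy'])/f*z,z]);return T[0]@(M[:3,:3]@X+M[:3,3])+T[1]
for n,u,v in [("pinL",303,216),("pinR",341,216),("pinmid",322,215),("rail L top",309,185),("rail L",309,200),("rail L",309,235),("rail L end",309,250),("railR",336,185),("railR",336,235),("table",280,215),("bat",340,370),("bat",480,340),("post",513,312),("post",314,362)]:
    print(n,W(u,v).round(4))
cv2.imwrite("pics/w1c.png",cv2.resize(im[150:280,240:410],None,fx=4.6,fy=4.6,interpolation=cv2.INTER_CUBIC))
E
```

```text
pinL [ 0.4278 -0.3083  0.0242]
pinR [ 0.4548 -0.3177  0.0241]
pinmid [ 0.4415 -0.3124  0.0236]
rail L top [ 0.44   -0.2877  0.025 ]
rail L [ 0.4367 -0.2972  0.03  ]
rail L [ 0.4281 -0.3217  0.032 ]
rail L end [ 0.4234 -0.3346  0.0259]
railR [ 0.4586 -0.2941  0.0248]
railR [ 0.447  -0.3282  0.0323]
table [ 4.077e-01 -3.068e-01  1.000e-04]
bat [ 0.4126 -0.4428  0.0262]
bat [ 0.488  -0.3171  0.2232]
post [ 0.5641 -0.445   0.0139]
post [ 0.3918 -0.436   0.0139]
```

View pics/w1c.png

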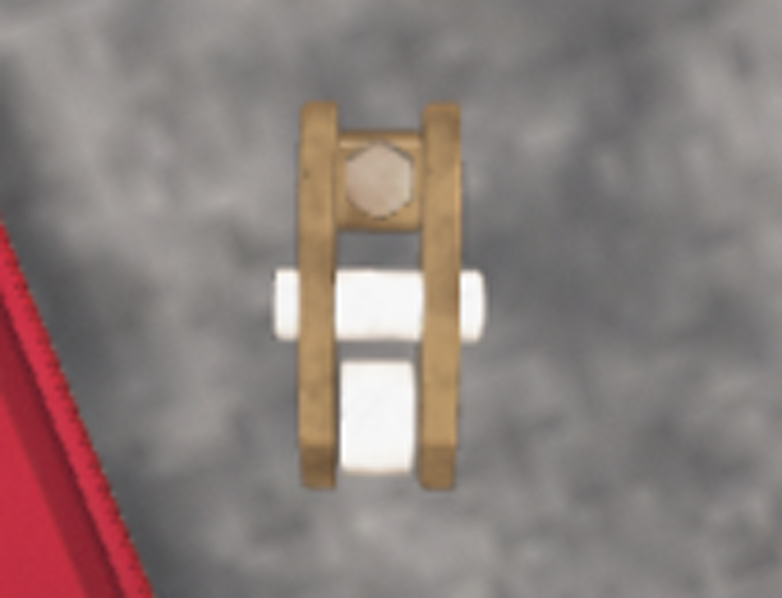

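```bash
python3 - <<'E'
from h import *
q=np.load("pics/w1p.npz");T=(q['R'],q['p'])
g=lambda u,v,z:pt("wrist",240+u/4.6,150+v/4.6,z,T)
a=g(381,103,.022);b=g(379,488,.022);print(a,b,(a+b)/2,np.linalg.norm(a-b),np.degrees(np.arctan2(*(a-b)[1::-1])))
print("pin",g(380,305,.024),"w/h",np.linalg.norm(g(300,300,.032)-g(460,300,.032)))
print("plug boss",pt("wrist",239,5,.024,T))
E
```

```text
[ 0.45238173 -0.282664    0.022     ] [ 0.43100632 -0.34392136  0.022     ] [ 0.44169403 -0.31329268  0.022     ] 0.06487967842176087 70.76385504269071
pin [ 0.44164156 -0.3134217   0.024     ] w/h 0.025418079057868588
plug boss [ 0.43610395 -0.16163668  0.024     ]
```

carry_out:
  rows:
    - [85, 2, -1, -50, 0]
    - [85, 2, -1, -100, 0]
    - [85, 2, -1, -145, 0]
    - [85, 2, -1, -165, 0]
    - [85, 2, -1, -176, 0]
    - [85, 2, -1, -182, 0]
    - [85, 2, -1, -184, 0]
    - [85, 2, -1, -184, 0]

```text
clock: 3.1
position: [0.4427, -0.3147, 0.0093]
eef_rot: [1.449, 1.031, -1.448]
contact_force: [0.8, 0.2, -0.0]
gripper_width: 0.0848
```

```bash
python3 - <<'E'
from h import *
im,d=manip.read_camera("wrist");cv2.imwrite("pics/w2.png",im[:,:,::-1])
s=manip.get_state();print(s['position'],s['contact_force'])
E
```

```text
[ 0.44285074 -0.31488495  0.00947666] [ 0.02706497 -0.29070853  0.29165759]
```

View pics/w2.png

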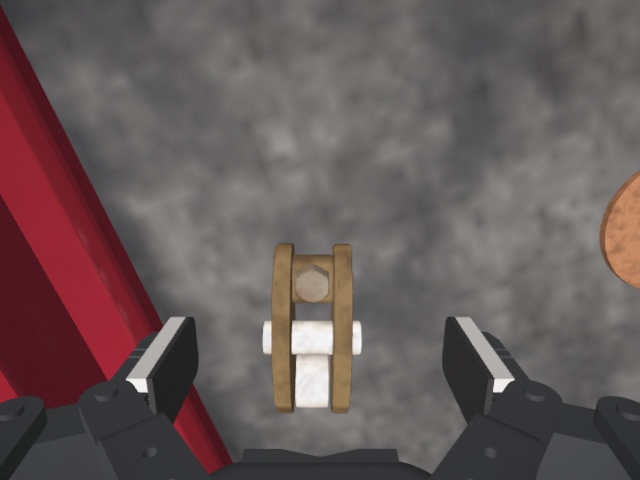

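The rocker sits between the pads, centred at column 312 with the pads' mid-line at 320. I go down a little further and close.

carry_out:
  rows:
    - [85, -2, 1, -3, 0]
    - [60, -2, 1, -4, 0]
    - [20, -2, 1, -4, 0]
    - [20, -2, 1, -4, 0]
    - [20, -2, 1, -4, 0]
    - [20, -2, 1, -4, 0]
    - [20, -2, 1, -4, 0]
  force: 50

```text
clock: 3.85
position: [0.44, -0.3134, 0.0041]
eef_rot: [1.449, 1.033, -1.449]
contact_force: [0.3, -0.8, 0.9]
gripper_width: 0.0274
```

The opening is 27.4 mm, so the grip is on the cheeks. I lift and carry it to a spot above the rectangle.

carry_out:
  rows:
    - [20, 0, 0, 15, 0]
    - [20, 0, 0, 45, 0]
    - [20, 0, 0, 80, 0]
    - [20, 6, 45, 100, 0.03]
    - [20, 12, 92, 100, 0.07]
    - [20, 17, 140, 100, 0.11]
    - [20, 23, 188, 100, 0.15]
    - [20, 29, 236, 100, 0.19]
    - [20, 35, 282, 100, 0.22]
    - [20, 39, 310, 100, 0.22]
    - [20, 40, 318, 100, 0.22]
    - [20, 40, 318, 100, 0.22]

```text
clock: 5.05
position: [0.4796, 0.0057, 0.1043]
eef_rot: [1.289, 1.155, -1.289]
contact_force: [-0.3, 0.4, -0.8]
gripper_width: 0.0271
```

```bash
python3 - <<'E'
from h import *
R,p=pose();s=manip.get_state();print(p,s['gripper_width'],np.degrees(np.arctan2(R[1,1],R[0,1])))
im,d=manip.read_camera("wrist");cv2.imwrite("pics/w3.png",im[:,:,::-1]);np.savez("pics/w3p.npz",R=R,p=p)
E
```

```text
[0.47955149 0.00571274 0.10426271] 0.027090124762631312 -6.267439002240996
```

View pics/w3.png

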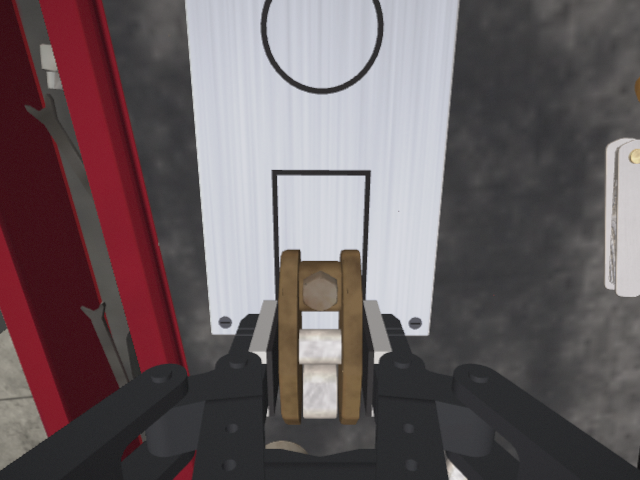

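The rocker hangs upright in the grip. The rectangle's far edge is at row 173 (columns 273–370) and the plate's end at row 335. I work out the rectangle centre from these.

```bash
python3 - <<'E'
from h import *
q=np.load("pics/w3p.npz");T=(q['R'],q['p']);g=lambda u,v,z=.006:pt("wrist",u,v,z,T)
im=cv2.imread("pics/w3.png");cv2.imwrite("pics/w3c.png",cv2.resize(im[150:350,190:450],None,fx=3,fy=3,interpolation=cv2.INTER_CUBIC))
a,b=g(274,172.5),g(369,172.5);m=(a+b)/2;e1,e2=g(212,335),g(429,335)
x=(e2-e1)/np.linalg.norm(e2-e1);y=np.array([-x[1],x[0],0])
print(np.linalg.norm(a-b),np.linalg.norm(e1-e2),"ang",np.degrees(np.arctan2(y[1],y[0])))
print(m-y*.0425,(e1+e2)/2+y*.062)
# side lines: 
for u,v in [(276,290),(366,290),(275,200),(368,200)]: print(g(u,v))
c=g(322,30);print("ringc~",g(322,29), "ring from rect", m-y*.0425+y*.116)
# rocker ends at height z
zc=p=T[1][2]+.013
for z in [T[1][2]+.013+.008]:
    a=g(320,252,z);b=g(320,422,z);print("rocker",(a+b)/2,np.linalg.norm(a-b),"TCP",T[1])
E
```

```text
0.0537747992928793 0.13857490682456336 ang 83.68612488696266
[0.48128264 0.00528068 0.006     ] [0.48103864 0.00634032 0.006     ]
[ 0.45028982 -0.02123405  0.006     ]
[ 0.50545854 -0.02732342  0.006     ]
[0.4575766  0.03472048 0.006     ]
[0.51093006 0.02885741 0.006     ]
ringc~ [0.49412826 0.1206779  0.006     ] ring from rect [0.49403974 0.12057707 0.006     ]
rocker [0.48067303 0.00980855 0.12526271] 0.062157066722363714 TCP [0.47955149 0.00571274 0.10426271]
```

View pics/w3c.png

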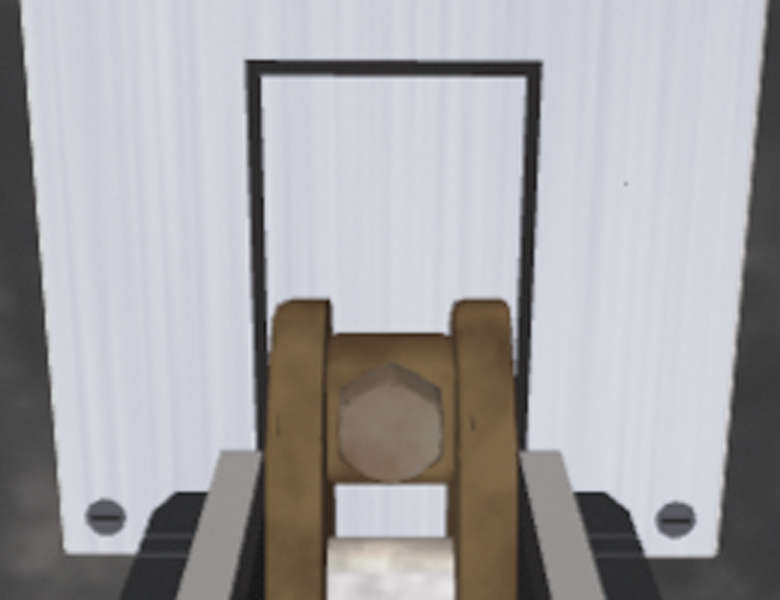

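carry_out:
  rows:
    - [20, 1, -1, -40, 0]
    - [20, 1, -1, -70, 0]
    - [20, 1, -1, -84, 0]
    - [20, 1, -1, -90, 0]
    - [20, 1, -1, -92, 0]
    - [20, 1, -1, -93, 0]
    - [20, 1, -1, -93, 0]

```text
clock: 5.8
position: [0.482, 0.0036, 0.012]
eef_rot: [1.292, 1.152, -1.29]
contact_force: [-0.1, -0.0, -0.6]
gripper_width: 0.0273
```

carry_out:
  rows:
    - [20, -1, 1, -1, 0]
    - [20, -1, 1, -1, 0]
    - [32, -1, 1, -1, 0]
    - [50, -1, 1, -1, 0]
    - [60, -1, 1, -1, 0]
    - [60, -1, 1, 10, 0]
    - [60, -1, 1, 40, 0]
    - [85, -1, 1, 80, 0]
    - [85, -1, 1, 100, 0]

```text
clock: 6.7
position: [0.4819, 0.0047, 0.1149]
eef_rot: [1.293, 1.15, -1.287]
contact_force: [0.8, 0.9, 0.6]
gripper_width: 0.0847
```

```bash
python3 - <<'E'
from h import *
R,p=pose();s=manip.get_state();print(p,s['gripper_width'])
im,d=manip.read_camera("wrist");cv2.imwrite("pics/w4.png",im[:,:,::-1]);np.savez("pics/w4p.npz",R=R,p=p)
im,d=manip.read_camera("top");cv2.imwrite("pics/t4.png",im[:,:,::-1])
E
```

```text
[0.4818507  0.00469375 0.11488121] 0.08465861309826658
```

View pics/w4.png

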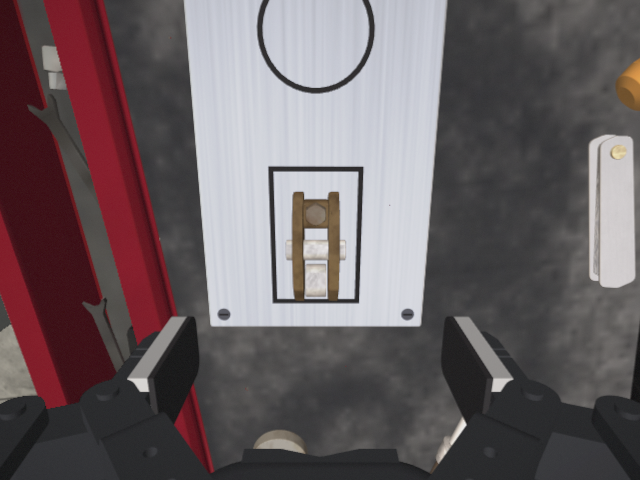

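The rocker stands upright inside the outline, which spans rows 168–301 and columns 270–362. I quantify its offset.

```bash
python3 - <<'E'
from h import *
q=np.load("pics/w4p.npz");T=(q['R'],q['p']);g=lambda u,v,z=.006:pt("wrist",u,v,z,T)
c=[g(*k) for k in [(270.5,169.5),(361.5,169.5),(357,300),(275,300)]];m=np.mean(c,0);print("rect",m,[np.linalg.norm(c[i]-c[i-1]).round(4) for i in range(4)])
for z in (.028,.031): 
    a=g(316,193,z);b=g(316,300,z);print("rocker",(a+b)/2,np.linalg.norm(a-b),((a+b)/2-m).round(4))
print("pin",g(316,249,.030)-m)
print("ring",g(316.5,34))
im=cv2.imread("pics/t4.png");cv2.imwrite("pics/t4c.png",cv2.resize(im[190:320,170:430],None,fx=3,fy=3,interpolation=cv2.INTER_CUBIC))
E
```

```text
rect [0.48103695 0.00521268 0.006     ] [np.float64(0.0842), np.float64(0.0537), np.float64(0.0843), np.float64(0.0532)]
rocker [0.48106846 0.00547332 0.028     ] 0.0640788326410238 [0.     0.0003 0.022 ]
rocker [0.48118459 0.00645817 0.031     ] 0.06324161029714294 [0.0001 0.0012 0.025 ]
pin [8.23371584e-05 6.85438869e-04 2.40000000e-02]
ring [0.49436486 0.11920706 0.006     ]
```

View pics/t4c.png

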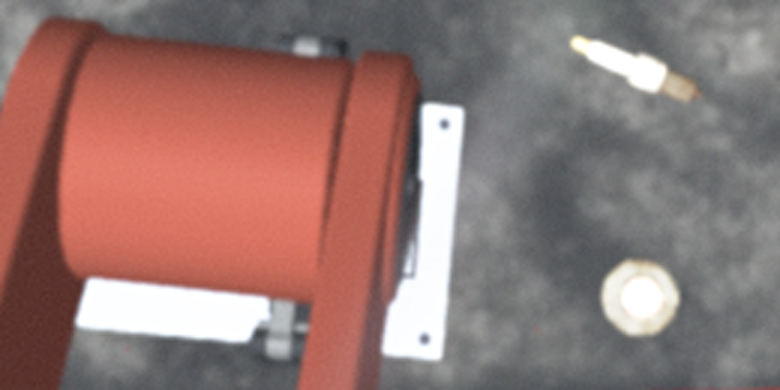

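The rocker is within about 1 mm of the rectangle's centre and aligned. Next is the plug, with the fingers opened only 65 mm to stay off the red rail.

carry_out:
  rows:
    - [65, -12, -45, 0, 0]
    - [65, -25, -90, 0, 0]
    - [65, -37, -135, 0, 0]
    - [65, -43, -160, 0, 0]
    - [65, -45, -166, 0, 0]
    - [65, -45, -166, 0, 0]

```text
clock: 7.4
position: [0.434, -0.1613, 0.1103]
eef_rot: [1.293, 1.155, -1.293]
contact_force: [-0.4, 0.4, 0.3]
gripper_width: 0.0652
```

```bash
python3 - <<'E'
from h import *
R,p=pose();s=manip.get_state();print(p,s['gripper_width'],np.degrees(np.arctan2(R[1,1],R[0,1])))
im,d=manip.read_camera("wrist");cv2.imwrite("pics/w5.png",im[:,:,::-1]);np.savez("pics/w5p.npz",R=R,p=p)
E
```

```text
[ 0.43395892 -0.16127098  0.11027248] 0.06519861922654487 -6.548483008459176
```

View pics/w5.png

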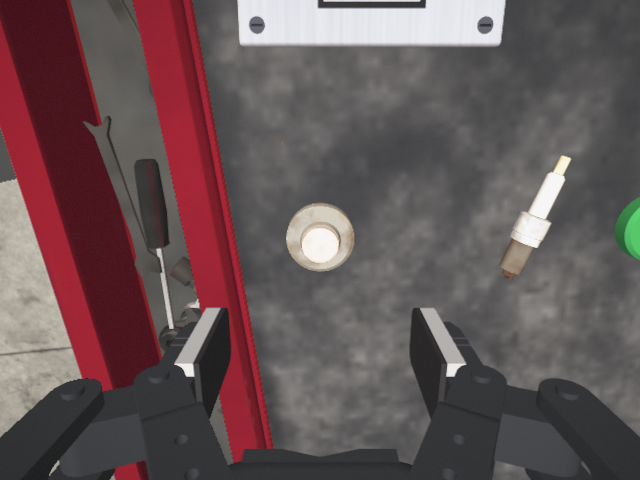

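The plug body is centred at (320.5,237.5) with its boss at (320.5,244), and the fingers clear everything around it.

```bash
python3 - <<'E'
from h import *
q=np.load("pics/w5p.npz");T=(q['R'],q['p']);g=lambda u,v,z:pt("wrist",u,v,z,T)
print("boss",g(320.5,244.5,.024),np.linalg.norm(g(301,244,.024)-g(340,244,.024)),"rim",g(320.5,236,.018),np.linalg.norm(g(287,236,.018)-g(354,236,.018)),T[1])
E
```

```text
boss [ 0.43544525 -0.15799405  0.024     ] 0.02208123427189081 rim [ 0.43582574 -0.15477566  0.018     ] 0.038701219553407246 [ 0.43395892 -0.16127098  0.11027248]
```

carry_out:
  rows:
    - [65, 1, 2, -45, 0]
    - [65, 1, 2, -80, 0]
    - [65, 1, 2, -98, 0]
    - [65, 1, 2, -104, 0]
    - [65, 1, 2, -107, 0]
    - [65, 1, 2, -109, 0]
    - [65, 1, 2, -109, 0]

```text
clock: 8.15
position: [0.4368, -0.1592, 0.0028]
eef_rot: [1.291, 1.152, -1.29]
contact_force: [0.1, 0.2, -0.0]
gripper_width: 0.0652
```

```bash
python3 - <<'E'
from h import *
im,d=manip.read_camera("wrist");cv2.imwrite("pics/w6.png",im[:,:,::-1])
s=manip.get_state();print(s['position'],s['contact_force'])
E
```

```text
[ 0.4367957  -0.15939542  0.00294416] [-0.40736717  0.15532378  0.33600214]
```

View pics/w6.png

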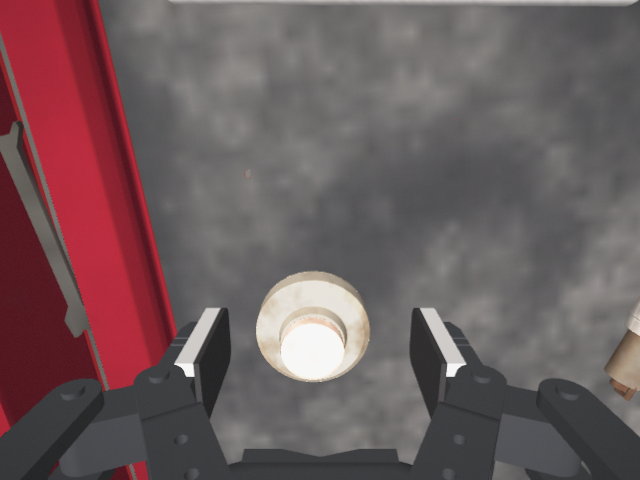

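```bash
python3 - <<'E'
from h import *
T=pose();g=lambda u,v,z:pt("wrist",u,v,z,T)
b=g(312,350,.024);print("boss",b,np.linalg.norm(g(280,350,.024)-g(344,350,.024)),"tool",T[0].T@(b-T[1]))
r=g(313,328,.016);print("rim",r,np.linalg.norm(g(257,328,.016)-g(369,328,.016)),"tool",T[0].T@(r-T[1]), g(313,380,.006))
E
```

```text
boss [ 0.43499658 -0.15763476  0.024     ] 0.020876631147390596 tool [-0.02106146 -0.00193759 -0.00153161]
rim [ 0.43565044 -0.15406932  0.016     ] 0.0382651580010627 tool [-0.01306396 -0.00170269 -0.0051544 ] [ 0.4323149 -0.1817147  0.006    ]
```

carry_out:
  rows:
    - [65, -1, 3, -1, 0]
    - [65, -1, 3, -1, 0]
    - [50, -1, 3, -1, 0]
    - [35, -1, 3, -1, 0]
    - [35, -1, 3, -1, 0]
    - [35, -1, 3, -1, 0]
    - [35, -1, 3, -1, 0]
  force: 40

```text
clock: 8.9
position: [0.4347, -0.1561, 0.0015]
eef_rot: [1.291, 1.155, -1.292]
contact_force: [-0.6, 1.2, 5.3]
gripper_width: 0.0379
```

```bash
python3 - <<'E'
from h import *
im,d=manip.read_camera("wrist");cv2.imwrite("pics/w7.png",im[:,:,::-1])
T=pose();print(T[1],manip.get_state()['contact_force'])
E
```

```text
[ 0.43470473 -0.15612703  0.00145103] [-2.04838564  1.32010203  4.23685583]
```

View pics/w7.png

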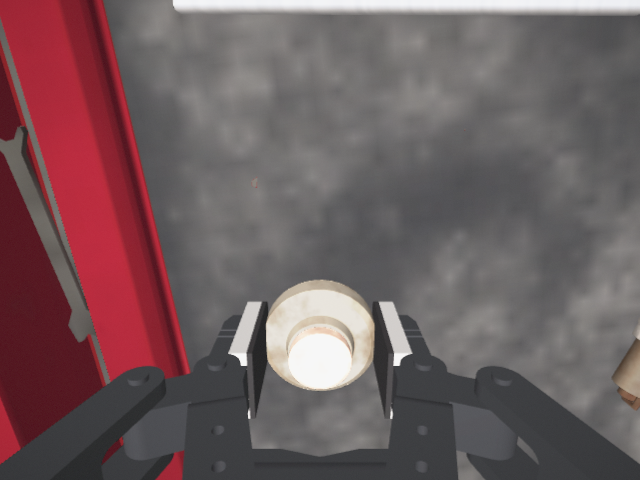

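```bash
python3 - <<'E'
from h import *
T=pose();g=lambda u,v,z:pt("wrist",u,v,z,T)
b=g(320,362,.024);print("boss",b,np.linalg.norm(g(288,362,.024)-g(352,362,.024)),"tool",T[0].T@(b-T[1]))
E
```

```text
boss [ 0.43515761 -0.1581901   0.024     ] 0.02082289214963135 tool [-0.02254958  0.00067002  0.00199621]
```

carry_out:
  rows:
    - [35, 0, 0, 5, 0]
    - [35, 0, 0, 20, 0]
    - [35, 0, 0, 40, 0]
    - [35, 0, 0, 40, 0]
  force: 50

```text
clock: 9.35
position: [0.4369, -0.1573, 0.0432]
eef_rot: [1.292, 1.148, -1.288]
contact_force: [1.2, -0.5, -0.0]
gripper_width: 0.0378
```

```bash
python3 - <<'E'
from h import *
im,d=manip.read_camera("wrist");cv2.imwrite("pics/w8.png",im[:,:,::-1])
T=pose();print(T[1],manip.get_state()['contact_force'])
E
```

```text
[ 0.43597778 -0.15680546  0.0420254 ] [-0.20949186  0.14419582 -0.95632474]
```

View pics/w8.png

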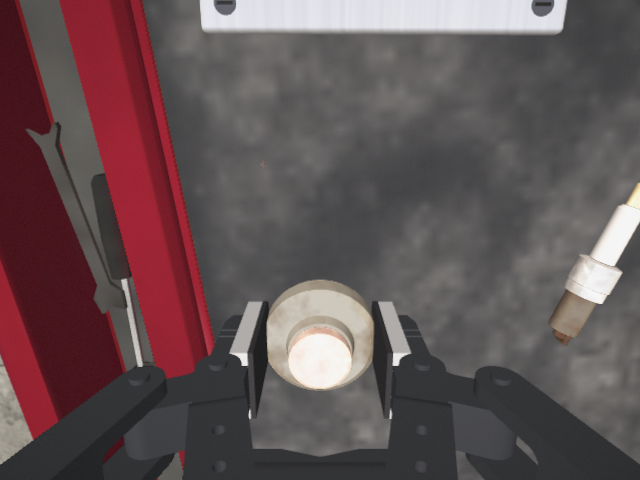

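The plug is held upright, with the boss about 2 mm off the tool axis along −y, which I allow for. Now carry it over the ring.

carry_out:
  rows:
    - [35, 5, 15, 45, 0]
    - [35, 12, 45, 80, 0]
    - [35, 21, 90, 80, 0]
    - [35, 30, 136, 80, 0]
    - [35, 40, 182, 80, 0]
    - [35, 49, 228, 80, 0]
    - [35, 55, 264, 80, 0]
    - [35, 58, 279, 80, 0]
    - [35, 58, 279, 80, 0]

```text
clock: 10.3
position: [0.4921, 0.1243, 0.1197]
eef_rot: [1.288, 1.157, -1.29]
contact_force: [0.6, -0.4, -0.1]
gripper_width: 0.0376
```

```bash
python3 - <<'E'
from h import *
T=pose();print(T[1],manip.get_state()['gripper_width']);np.savez("pics/w9p.npz",R=T[0],p=T[1])
im,d=manip.read_camera("wrist");cv2.imwrite("pics/w9.png",im[:,:,::-1])
E
```

```text
[0.49213128 0.12434139 0.11973312] 0.03758488311637078
```

View pics/w9.png

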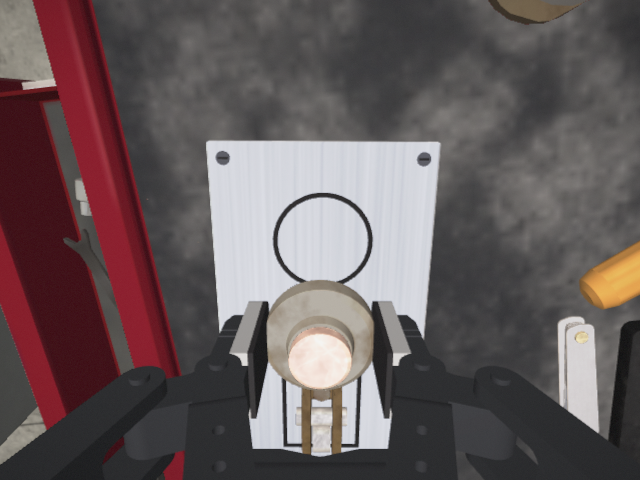

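```bash
python3 - <<'E'
from h import *
q=np.load("pics/w9p.npz");T=(q['R'],q['p']);g=lambda u,v,z=.006:pt("wrist",u,v,z,T)
a,b=g(274.5,240),g(371,240);print("ring w",np.linalg.norm(a-b),(a+b)/2,"top",g(322.5,194.5))
e1,e2=g(207,141.5),g(440,142.5);x=(e2-e1)/np.linalg.norm(e2-e1);y=np.array([-x[1],x[0],0]);print("from end",(e1+e2)/2-.062*y,"from ring top",g(322.5,194.5)-y*.030)
z=T[1][2]+.0225;bo=g(320,361,z);print("boss",bo,bo-T[1])
E
```

```text
ring w 0.061008799186942235 [0.49438764 0.12157694 0.006     ] top [0.49732569 0.15056072 0.006     ]
from end [0.49430726 0.12006688 0.006     ] from ring top [0.49395535 0.12075064 0.006     ]
boss [0.49265603 0.12262744 0.14223312] [ 0.00052475 -0.00171395  0.0225    ]
```

carry_out:
  rows:
    - [35, 1, -2, -45, 0]
    - [35, 1, -2, -80, 0]
    - [35, 1, -2, -100, 0]
    - [35, 1, -2, -108, 0]
    - [35, 1, -2, -111, 0]
    - [35, 1, -2, -112, 0]
    - [35, 1, -2, -112, 0]

```text
clock: 11.05
position: [0.495, 0.1207, 0.0101]
eef_rot: [1.293, 1.152, -1.29]
contact_force: [0.4, 0.1, -0.0]
gripper_width: 0.0373
```

carry_out:
  rows:
    - [35, -1, 1, -1, 0]
    - [35, -1, 1, -2, 0]
    - [35, -1, 1, -2, 0]

```text
clock: 11.35
position: [0.4934, 0.1222, 0.0076]
eef_rot: [1.292, 1.153, -1.29]
contact_force: [-0.6, 0.4, 1.3]
gripper_width: 0.0377
```

Light contact at the expected height, so I release and lift.

carry_out:
  rows:
    - [45, 0, 0, 0, 0]
    - [60, 0, 0, 0, 0]
    - [70, 0, 0, 0, 0]
    - [70, 0, 0, 10, 0]
    - [70, 0, 0, 40, 0]
    - [70, 0, 0, 85, 0]
    - [70, 0, 0, 130, 0]
    - [70, 0, 0, 130, 0]

```text
clock: 12.15
position: [0.4987, 0.1227, 0.1452]
eef_rot: [1.3, 1.144, -1.278]
contact_force: [0.4, 0.8, 0.5]
gripper_width: 0.0701
```

```bash
python3 - <<'E'
from h import *
T=pose();print(T[1],manip.get_state()['gripper_width']);np.savez("pics/w10p.npz",R=T[0],p=T[1])
im,d=manip.read_camera("wrist");cv2.imwrite("pics/w10.png",im[:,:,::-1])
im,d=manip.read_camera("scene");cv2.imwrite("pics/s10.png",cv2.resize(im[170:370,180:460,::-1],None,fx=2.8,fy=2.8,interpolation=cv2.INTER_CUBIC))
E
```

```text
[0.49874053 0.12268548 0.14523701] 0.07012669900062891
```

View pics/w10.png

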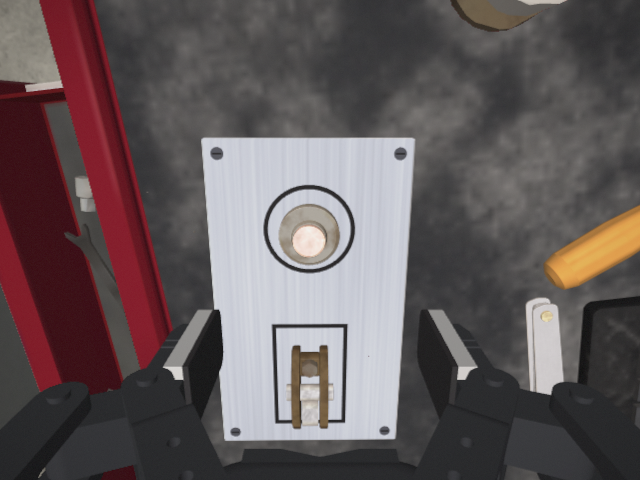

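View pics/s10.png

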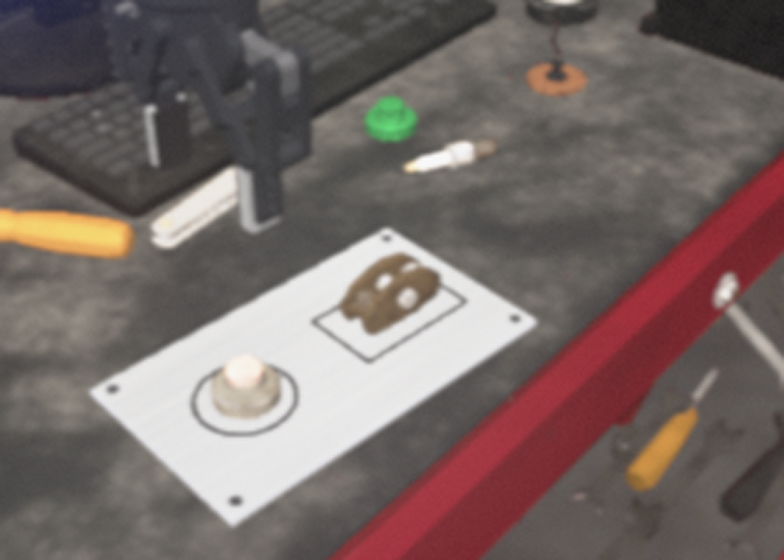

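Wrist view: the ring spans columns 265–354 and rows 186–271. The plug stands in it with its boss at (309.5,240), and the rocker stands in the rectangle. A numeric check follows.

```bash
python3 - <<'E'
from h import *
R,p=pose();print(p,manip.get_state()['qvel'].round(3).tolist())
im,d=manip.read_camera("wrist")
q=np.load("pics/w10p.npz");T=(q['R'],q['p']);g=lambda u,v,z=.006:pt("wrist",u,v,z,T)
rc=(g(266.5,228)+g(353,228)+g(309.5,187.5)+g(309.5,270))/4
print("ring",rc,"boss off",g(309.5,240,.030)-rc,"rim off",g(309.5,232,.024)-rc)
c=[g(*k) for k in [(275,326),(346,326),(343.5,421),(278,421)]];m=np.mean(c,0)
a=g(309.5,348,.029);b=g(309.5,427,.029);print("rect",m,"rocker off",(a+b)/2-m,np.linalg.norm(a-b))
im,d=manip.read_camera("top");cv2.imwrite("pics/t10.png",cv2.resize(im[140:320,350:510,::-1],None,fx=3.3,fy=3.3))
E
```

```text
[0.49415655 0.12212146 0.1392655 ] [-0.0, 0.044, 0.054, -0.001, 0.003, 0.001]
ring [0.49463893 0.12127771 0.006     ] boss off [-4.91299914e-05 -6.30820065e-04  2.40000000e-02] rim off [0.00034037 0.00293018 0.018     ]
rect [0.48159674 0.0051411  0.006     ] rocker off [-0.00021333  0.004789    0.023     ] 0.06610483523521171
```

View pics/t10.png

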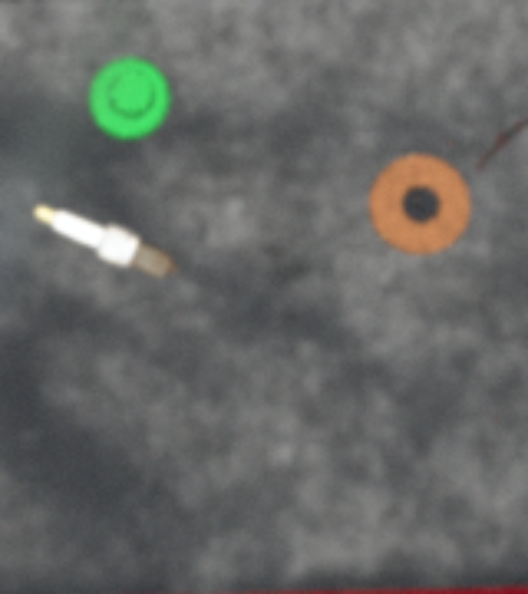

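carry_out:
  rows:
    - [70, 0, 0, 0, 0]
    - [70, 0, 0, 0, 0]
    - [70, 0, 0, 0, 0]

```text
clock: 12.65
position: [0.4918, 0.1218, 0.1356]
eef_rot: [1.29, 1.156, -1.293]
contact_force: [0.8, 0.4, -0.5]
gripper_width: 0.0699
```

```bash
python3 -c "
from cell import manip
print(manip.sign_off())"
```

```text
the job is handed in; nothing more can be done
None
```

The rocker arm is standing in the black rectangle and the core plug in the black circle, both released. I handed the job in at about 12.7 s; sign-off reports no verdict.

- **Rocker arm:** gripped across its cheeks (27.4 mm opening). The view straight after release put its centre about 1 mm from the rectangle's centre. A later, more oblique view read about 5 mm along y. I trust the first more, and both are within 15 mm. It looked upright in both wrist views. I turned it to the rectangle's measured direction, which I trust to about 1–2°.
- **Core plug:** it stands upright. Its boss reads about 0.6 mm from the circle's centre and its rim about 3 mm. The jaws closed to 37.9 mm where I expected 41 mm, and the fingertips pressed the worktop with about 5 N as they closed. It was held and set down without trouble.
- **Bystanders:** the abrasive disc and spark plug appear where they started in the final top view, judged by eye. The green look-alike was never approached.
- **Robot:** the gripper is open and well clear of everything.

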